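# Wind a spring cheese press down with its loose crank

### The job

Fit the loose crank fully home on the square end of the cheese press's spindle, then hold its black grip and wind it clockwise (seen from above) until you feel the pressure plate meet the follower in the mould, give it about one and a half turns more and stop, so that the rim of the steel spring sleeve stands within the red band of the gauge and not past it. The spindle sinks as it turns, so keep the crank home and upright on its square all the way, without forcing or levering it. Leave the crank on the spindle, let go, and disturb nothing else on the worktop.

Things in the scene. Friction and masses are not known exactly. Their poses are not given: they have to be found in the camera images.
- square (a point): Centre of the brass square end on top of the press's upright spindle: 14 mm across flats, 18 mm long, with a 3.5 mm conical nose above it (14 mm wide, 9 mm at the tip). This point is 9 mm above the collar and 12.5 mm below the nose's tip; its x and y axes are square to the flats, z is up. It turns and sinks with the spindle.
- shoulder (a point): Centre of the upper face of the 26 mm collar under the square, 9 mm below square; the crank's underside rests on it when fully home. About 256 mm above the worktop at the start. Below it stand the top beam's brass nut (213 mm above the worktop) and two pillar nuts (221 mm, 95 mm from the spindle).
- spindle (a joint): Spindle angle in rad, growing clockwise seen from above; 0 to 1.5 at the start. Each clockwise turn lowers spindle, crosshead and plate by 8 mm. Self-locking: it stays where it is left. Needs about 0.42 N m while the plate is free; when the plate meets the follower (0.7 to 2.9 turns from the start, height not measured) that jumps by 0.25 N m, then grows by 0.06 N m a turn.
- crank_seat (a point): Centre of the underside of the loose steel crank's hub, where its square socket opens (15.2 mm wide, 23 mm deep, sides along the crank's x and y). x points along the arm to the black grip, z up. It lies flat on the worktop. The arm is a bar 20 mm wide and 8 mm thick, level with the underside, 80 mm long from the hub's axis. 0.28 kg, centre of mass 25 mm along x.
- crank_hub (a point): Centre of the crank's hub, a block 27 x 27 mm and 34 mm high, 17 mm above its underside. Its two flat sides that face across the arm (y) can be gripped with the fingers beside the arm.
- crank_grip (a point): Centre of the crank's upright black grip, a sleeve 22 mm in diameter and 42 mm long that turns freely on its pin; its axis is 68 mm from the hub's axis, its middle 33 mm above the crank's underside and 25 mm above the arm's upper face.
- sleeve_rim (a point): Centre of the lower rim of the steel spring sleeve (36 mm wide) under the crosshead; it sinks with the spindle. Out of it stands a white plunger with a red band and the round pressure plate (72 mm), whose underside is 28 mm below the rim while free. Spring: 6 N per mm, preset to 200 N. The rim is in the red band from 9 to 15 mm (1.1 to 1.9 turns, 254 to 290 N) past the first bite.
- press: The cheese press, fixed: beech base 180 x 240 x 22 mm, two chromed pillars 190 mm apart along its y, a steel top beam 187 to 207 mm above the worktop with the upright spindle through it, and under the beam a moving aluminium crosshead that carries the spring sleeve and the pressure plate. Origin under the middle of the base, on the spindle's axis.
- mould: White round cheese mould, 104 mm wide and 60 mm high, standing fixed on the press's drip plate under the pressure plate; its off-white follower stands out of it by 7 to 21 mm. Origin under its middle.
- spare_mould: Bystander: white spare mould, 90 mm wide, 70 mm high; origin under its middle.
- salt_jar: Bystander: glass salt jar with a wooden lid, 68 mm wide, 100 mm high; origin under its middle.
- espresso_cup: Bystander: black espresso cup with a handle, 64 mm wide, 60 mm high; origin under its middle.
- ladle: Bystander: steel spoon, 240 mm long, lying; origin in its middle.
- spare_follower: Bystander: off-white spare follower disc, 80 mm wide, 22 mm thick; origin under its middle.
- egg_timer: Bystander: red egg timer, 66 mm wide, 62 mm high; origin under its middle.
There are look-alikes about, which are no part of the job. What is shaped like the part that bears crank_seat but blue, brown or orange is not meant.

How it is judged:
On the way, in this order (a step that is already met when the one before it is completed fails the run):
1. the crank is fully home on the spindle's square (z of crank_seat in the frame of shoulder below 0.004 m and horizontal distance between crank_seat and shoulder below 0.005 m and angle between the z axis of crank_seat and the z axis of shoulder, either way round below 0.12 rad), for 0.2 s.
2. the press is wound down into the red band with the crank still on its square (contact force between press and mould above 252 N and z of crank_seat in the frame of shoulder below 0.009 m and horizontal distance between crank_seat and shoulder below 0.005 m and angle between the z axis of crank_seat and the z axis of shoulder, either way round below 0.12 rad), for 0.2 s.
At the end, for the whole second after the job is handed in: The plate presses on the follower with 252 to 292 N (the sleeve's rim in the red band, 9 to 15 mm past the first bite), the crank stands upright and released on the square, its underside within 7 mm of the collar and centred within 5 mm, and everything is at rest (contact force between press and mould between 252 and 292 N and z of crank_seat in the frame of shoulder below 0.007 m and horizontal distance between crank_seat and shoulder below 0.005 m and angle between the z axis of crank_seat and the z axis of shoulder, either way round below 0.12 rad and velocity of joint spindle between -0.1 and 0.1 rad/s and linear speed of crank below 0.03 m/s); the robot touches nothing.
It fails at once if the press is overtightened: the plate presses the follower with more than 300 N (contact force between press and mould above 300 N).
It fails at once if once the winding has begun (spindle past 4 rad) the crank rides more than 10 mm up its square or is levered askew by more than 0.1 rad (value of joint spindle above 4 rad and (z of crank_seat in the frame of shoulder above 0.01 m or angle between the z axis of crank_seat and the z axis of shoulder, either way round above 0.1 rad)).
It fails at once if the crank is forced or jammed on the press with more than 200 N (contact force between crank and press above 200 N).
It fails at once if a bystander (spare mould, salt jar, espresso cup, spoon, spare follower, egg timer) is moved more than 25 mm (distance of any of spare_mould, salt_jar, espresso_cup, ladle, spare_follower, egg_timer from where it was at the start of the episode above 0.025 m).
It also fails if it takes over 72 s, if anything falls off the work surface, if the arm or the gripper's body presses on something with over 40 N, if the wrist force passes 120 N, or if a joint passes its speed limit or range.

### The arm

A 6-joint arm with a two-finger parallel gripper is mounted at the origin on the work surface. World frame = base frame: x ahead of the robot, y to its left, z up, the work surface at z = 0. Lengths are in m, angles in rad, forces in N, time in s.
With the tool pointing down it reaches from about 0.3 to 0.75 m from the base axis. Payload 8.5 kg.
Tool frame: the origin (TCP) lies on the front face of the gripper's body, between the roots of the fingers; the fingertips stand 64 mm ahead of it and the grasp point (between the pads) lies 45 mm ahead of it; x points along the fingers, y is the direction in which the jaws open and shut, and the axes are right-handed (so a half turn about x gives the same grasp; the last joint's range is limited). The gripper opens to 88 mm and grips with 3 to 60 N. Pads are 18 mm wide; open, the fingers measure 123 mm over their backs; the gripper's body (75 mm by 187 mm) begins 45 mm behind the grasp point.
Start: joints at [0.984, 0.381, 1.297, -0, 1.464, -0.215], TCP at [0.2, 0.512, 0.303] pointing down, gripper open.
Joint ranges: [-3.11, 3.11], [-0.89, 2.33], [0.22, 2.48], [-1.42, 4.56], [0.17, 2.85], [-2.88, 2.88]. Speed limits (rad/s): [2.39, 2.39, 3.14, 3.14, 3.14, 3.14].

### API

Orientations are given as a unit quaternion [w, x, y, z].
In Python, from bench import status, imaging, order gives the robot as it stands.
- The arm moves only by the tool play_rows, never from a script. Its argument "commands" is a list of rows, each an object with "slide": the shift along the tool's x, y, z in m, a list of three; "turn": the turn, a rotation vector about the tool's x, y, z in degrees, a list of three; "grip": the opening, from 0 (shut) to 1 (fully open). A call has 1 to 12 rows; each row shifts and turns the pose as measured when the row begins, along the tool's axes as they then stand; what a row does not reach is not made up. A row lasts 1/8 s, in which the tool goes at most 62.5 mm and 10.7 degrees, less where a joint would pass 70% of its speed; a pose out of reach is approached as far as the arm can. A call is refused whole if a number of a shift passes 0.0625 or a number of a turn 10.7, either way. A call with a gripper value outside its range is refused whole. The fingers move at their own pace and stop on an object; "force" is the grip in N (left out, the last holds). Time passes only in rows, so rows that do not move let the fingers close. It gives the time, the measured TCP pose, the force and the opening at its end, in the units of the state.
- status.state(): the state, without advancing time (a new reading comes with each control period).
- imaging.capture(name): name is "side" or "top"; returns the picture (400x640x3 uint8, red, green, blue); there is no depth.
- imaging.calibration(name): a dict with "mtx" (3x3 intrinsics, pixels), "k1" (the pictures are not rectified: a ray, as slopes to the right and down, at radius r is drawn at 1 + k1 r^2 times it, then the intrinsics apply), "pose" (4x4, takes a point from camera to world coordinates). Camera axes: x right, y down, z forward; pixel columns grow to the right and rows downward; lengths in m; the calibration is good to about 2 mm. A picture is of the moment at which its call begins. calibration takes no time and is no camera call.
- order.hand_in(): hands the job in, once; it reports no verdict.
The state is a dict: "clock": time; "q": joint angles; "qd": joint speeds; "effort": joint torques, N m; "tool_pos": TCP position; "orientation": TCP orientation; "wrist_force": force on the tool from outside, world axes, zero at the start; "wrist_torque": the same for the moment, N m; "grip_width": finger opening in m.
Only numpy, scipy, OpenCV 4.12 (cv2) and the standard library are available. Lean on these libraries where they do the work, as an engineer would, in place of code of your own. Each camera call takes 0.05 s, during which the arm holds its last target. There are 200 camera calls.

## Working session

There is one attempt and no reset: what is moved stays moved. The work goes in short steps, Python scripts to look and compute and a tool call to move; the robot and the scene stay as the last step left them, time stands still between calls to the robot, and variables do not carry over. Pictures are saved under pics/ and viewed, about 8 in all and at most 12, crops included, and the job is handed in when it is done.

Besides the shell and the picture viewer there is one more tool, called after ">>>" by a JSON object that holds its "op" and its "data". play_rows: Moves the arm, as the interface text tells. Its arguments: {"type":"object","properties":{"commands":{"type":"array","items":{"type":"object","properties":{"slide":{"type":"array","items":{"type":"number"}},"turn":{"type":"array","items":{"type":"number"}},"grip":{"type":"number"}}}},"force":{"type":"number"}},"required":["commands"]}

```bash
mkdir -p pics; python3 - <<'E'
from bench import status, imaging
import cv2
for n in("top","side"):
    im=imaging.capture(n); cv2.imwrite(f"pics/{n}0.png",im[:,:,::-1]); c=imaging.calibration(n); print(n,c)
print(status.state())
E
```

```text
top {'mtx': array([[469.08656234,   0.        , 315.45754071],
       [  0.        , 469.08656234, 196.87841781],
       [  0.        ,   0.        ,   1.        ]]), 'k1': -0.04726664755650925, 'pose': array([[ 9.00543555e-03, -9.87522370e-01,  1.57221089e-01,
         3.07727533e-01],
       [-9.99958752e-01, -9.07919175e-03,  2.49070538e-04,
        -6.36573901e-02],
       [ 1.18147769e-03, -1.57216847e-01, -9.87563399e-01,
         1.61720295e+00],
       [ 0.00000000e+00,  0.00000000e+00,  0.00000000e+00,
         1.00000000e+00]])}
side {'mtx': array([[511.80494971,   0.        , 313.50469184],
       [  0.        , 511.80494971, 198.06677546],
       [  0.        ,   0.        ,   1.        ]]), 'k1': -0.04700336535325262, 'pose': array([[ 0.83059665, -0.3928465 ,  0.39469081, -0.05550185],
       [-0.5567907 , -0.57356012,  0.60084349, -0.94753823],
       [-0.00966035, -0.71881876, -0.69513039,  1.20511574],
       [ 0.        ,  0.        ,  0.        ,  1.        ]])}
{'clock': 0.1, 'q': array([ 9.83699738e-01,  3.81125307e-01,  1.29811794e+00,  1.19314460e-05,
        1.46360351e+00, -2.15295932e-01]), 'qd': array([-0.0007954 , -0.00116106, -0.00164386,  0.00067681,  0.0009328 ,
        0.00204815]), 'effort': array([ 3.02894281e-03, -4.38643956e+01, -2.24911416e+01,  7.14654825e-02,
        3.42052756e-02, -7.02767193e-05]), 'tool_pos': array([0.19971998, 0.51228734, 0.30222385]), 'orientation': array([ 0.69474626,  0.13028942,  0.6951003 , -0.13110252]), 'wrist_force': array([ 0.22625422,  0.13597482, -0.79545553]), 'wrist_torque': array([-0.0193282 , -0.01278722,  0.02880076]), 'grip_width': 0.0880291536341155}
```

View pics/top0.png

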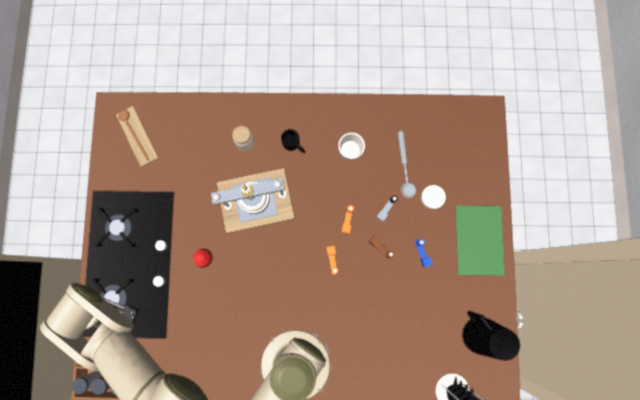

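View pics/side0.png

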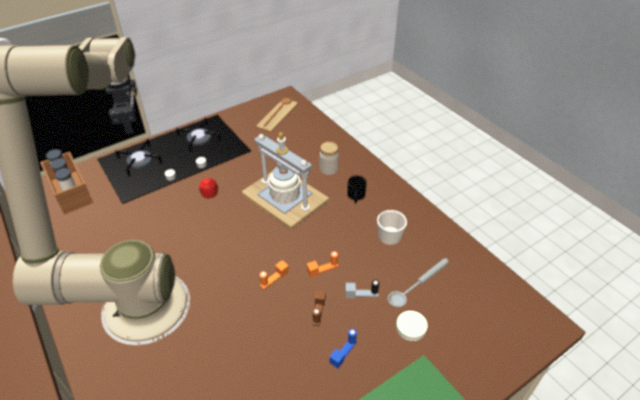

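Top: the steel crank is at about (388,208), with its black grip at (394,199) next to the ladle. The press spindle is at about (249,187). In the side view the crank is at (362,290) and the spindle top at (281,138). I'll zoom in.

```bash
cat > h.py <<'E'
import numpy as np, cv2
from bench import status, imaging
from scipy.spatial.transform import Rotation as R
def proj(n,P):
    c=imaging.calibration(n);T=np.linalg.inv(c['pose']);p=np.atleast_2d(P)@T[:3,:3].T+T[:3,3]
    s=p[:,:2]/p[:,2:];s=s*(1+c['k1']*(s**2).sum(1,keepdims=True))
    return s*c['mtx'][0,0]+c['mtx'][:2,2]
def ray(n,u):
    c=imaging.calibration(n);s=(np.array(u,float)-c['mtx'][:2,2])/c['mtx'][0,0];d=s.copy()
    for _ in range(9): d=s/(1+c['k1']*(d@d))
    return c['pose'][:3,3],c['pose'][:3,:3]@np.r_[d,1]
def onz(n,u,z):
    o,d=ray(n,u);return o+d*(z-o[2])/d[2]
def tri(ut,us):
    (a,d),(b,e)=ray("top",ut),ray("side",us)
    k=np.linalg.lstsq(np.c_[d,-e],b-a,rcond=None)[0];p,q=a+k[0]*d,b+k[1]*e
    return (p+q)/2,np.linalg.norm(p-q)
def crop(im,x,y,w,h,f): return cv2.resize(im[y:y+h,x:x+w],None,fx=f,fy=f,interpolation=cv2.INTER_CUBIC)
def Rt(): q=status.state()['orientation'];return R.from_quat(q[[1,2,3,0]])
E
python3 - <<'E'
import cv2,numpy as np
from h import *
t=cv2.imread("pics/top0.png");s=cv2.imread("pics/side0.png")
a=np.vstack([np.hstack([crop(t,365,185,50,37,8),crop(s,335,265,50,37,8)]),np.hstack([crop(t,225,168,50,37,8),crop(s,255,125,50,37,8)])])
cv2.imwrite("pics/z0.png",a)
E
```

```text
(no output)
```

View pics/z0.png

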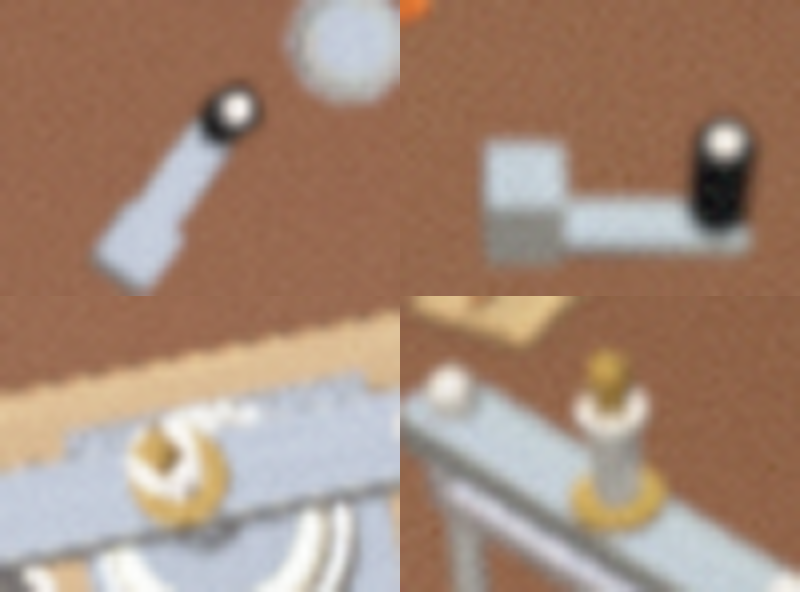

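Zoomed crop: in the top view the hub's top centre is at (382.6,215.4) and the grip top at (394.5,198.2); in the side view they are at (350.8,286.5) and (375.9,282.5). The spindle tip is at top (244.6,186.4) and side (281.1,132.5).

```bash
python3 - <<'E'
from h import *
print("hub",tri((382.6,215.4),(350.8,286.5)),onz("top",(382.6,215.4),.034),onz("side",(350.8,286.5),.034))
print("grip",tri((394.5,198.2),(375.9,282.5)),onz("top",(394.5,198.2),.056),onz("side",(375.9,282.5),.056))
print("tip",tri((244.6,186.4),(281.1,132.5)),onz("top",(244.6,186.4),.2775),onz("side",(281.1,132.5),.2775))
print("tool",Rt().as_matrix().round(3))
# subpixel segmentation of steel crank / brass square
t=cv2.imread("pics/top0.png")
g=cv2.cvtColor(t,cv2.COLOR_BGR2HSV)
m=((g[:,:,1]<70)&(g[:,:,2]>90)).astype(np.uint8); m[:,:]*=1
n,l,st,ce=cv2.connectedComponentsWithStats(m[185:225,365:405].copy())
for i in range(1,n):
    if st[i,4]>20: 
        pts=np.argwhere(l==i)[:,::-1].astype(np.float32); print(st[i],ce[i]+[365,185],cv2.minAreaRect(pts))
tt=crop(t,232,174,32,28,18); ss=crop(cv2.imread("pics/side0.png"),270,123,22,22,25); ss=cv2.resize(ss,(504,504)); 
cv2.imwrite("pics/z1.png",tt)
# pillar nuts direction in beam plane
print("nuts",onz("top",(216,198),.221),onz("top",(277,184),.221))
E
```

```text
hub (array([ 0.4969901 , -0.29132309,  0.0368399 ]), np.float64(0.0017114680733323203)) [ 0.49810385 -0.29213001  0.034     ] [ 0.49750782 -0.28943257  0.034     ]
grip (array([ 0.55368061, -0.32976369,  0.0549873 ]), np.float64(0.001532573263604302)) [ 0.55420957 -0.32996646  0.056     ] [ 0.55239518 -0.33004842  0.056     ]
tip (array([0.54865537, 0.14292101, 0.27932319]), np.float64(0.002068526532596943)) [0.54993868 0.14278801 0.2775    ] [0.5488411  0.14537773 0.2775    ]
tool [[-0.001  0.363  0.932]
 [-0.001  0.932 -0.363]
 [-1.    -0.001 -0.   ]]
[35  0  5 12 40] [402.675 189.95 ] ((37.0, 5.5), (11.0, 4.0), 90.0)
[27 11  5  5 22] [394.09090909 198.09090909] ((29.0, 13.0), (4.0, 4.0), 90.0)
[ 11  15  18  22 179] [384.45251397 211.16201117] ((19.999998092651367, 25.5), (9.429903030395508, 21.91065788269043), 33.690067291259766)
nuts [0.52381657 0.23685796 0.221     ] [0.56841815 0.05349183 0.221     ]
```

View pics/z1.png

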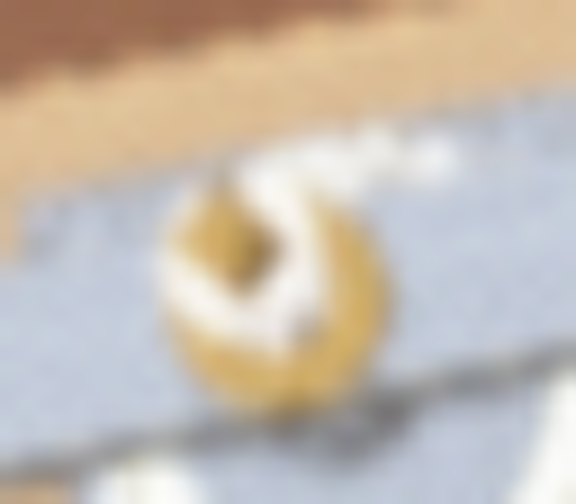

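The square's flats look to be at about 45° in world axes (mod 90). The crank is at about (0.4975,-0.291), yaw -34.5°, and the spindle at about (0.549,0.1435). I'll move towards the crank.

>>> {"op": "play_rows", "data": {"commands": [{"slide": [0, -0.046, 0.041], "turn": [0, 0, 0], "grip": 0.65}, {"slide": [0, -0.046, 0.041], "turn": [0, 0, 0], "grip": 0.65}, {"slide": [0, -0.046, 0.041], "turn": [0, 0, 0], "grip": 0.65}, {"slide": [0, -0.046, 0.041], "turn": [0, 0, 0], "grip": 0.65}, {"slide": [0, -0.046, 0.041], "turn": [0, 0, 0], "grip": 0.65}, {"slide": [0, -0.046, 0.041], "turn": [0, 0, 0], "grip": 0.65}, {"slide": [0, -0.046, 0.041], "turn": [0, 0, 0], "grip": 0.65}, {"slide": [0, -0.046, 0.041], "turn": [0, 0, 0], "grip": 0.65}, {"slide": [0, -0.046, 0.041], "turn": [0, 0, 0], "grip": 0.65}, {"slide": [0, -0.046, 0.041], "turn": [0, 0, 0], "grip": 0.65}, {"slide": [0, -0.046, 0.041], "turn": [0, 0, 0], "grip": 0.65}, {"slide": [0, -0.046, 0.041], "turn": [0, 0, 0], "grip": 0.65}]}}

```text
clock: 1.6
tool_pos: [0.46, -0.1905, 0.3012]
orientation: [0.695, 0.128, 0.696, -0.129]
wrist_force: [0.1, 0.5, 0.2]
grip_width: 0.0574
```

```bash
cat >> h.py <<'E'
def go(x,y,z,yaw):
    """remaining move to TCP xyz with tool pointing down, tool y at yaw deg: slide (tool axes now), turn"""
    s=status.state();r=Rt();a=np.radians(yaw)
    Y=np.r_[np.cos(a),np.sin(a),0];X=np.r_[0,0,-1.];G=np.c_[X,Y,np.cross(X,Y)]
    d=np.array([x,y,z])-s['tool_pos']
    print("t",round(s['clock'],2),"pos",s['tool_pos'].round(4),"q",s['q'].round(2),"yaw",np.degrees(np.arctan2(*r.as_matrix()[[1,0],1])).round(2),
     "F",s['wrist_force'].round(1),"T",s['wrist_torque'].round(2),"w",s['grip_width'].round(4))
    print("slide",r.inv().apply(d).round(4),"slide in goal axes",(G.T@d).round(4),"turn",np.degrees((r.inv()*R.from_matrix(G)).as_rotvec()).round(2))
E
python3 -c "
from h import *
go(.4975,-.291,.20,55.5)"
```

```text
Traceback (most recent call last):
  File "h.py", line 26, in go
    "F",s['wrist_force'].round(1),"T",s['wrist_torque'].round(2),"w",s['grip_width'].round(4))
                                                                     ^^^^^^^^^^^^^^^^^^^^^
AttributeError: 'float' object has no attribute 'round'
```

```bash
sed -i "s/s\['grip_width'\].round(4)/round(s['grip_width'],4)/" h.py
python3 -c "
from h import *
go(.4975,-.291,.16,55.5)"
```

```text
t 1.6 pos [ 0.46   -0.1905  0.3012] q [-0.63  0.29  1.44 -0.    1.41 -1.83] yaw 69.01 F [0.1 0.5 0.2] T [0.08 0.   0.01] w 0.0574
slide [ 0.1413 -0.0802  0.071 ] slide in goal axes [ 0.1412 -0.0616  0.0878] turn [ 1.351e+01 -1.000e-02  1.000e-01]
```

>>> {"op": "play_rows", "data": {"commands": [{"slide": [0, -0.04, 0.0355], "turn": [0, 0, 0], "grip": 0.65}, {"slide": [0, -0.04, 0.0355], "turn": [0, 0, 0], "grip": 0.65}, {"slide": [0.04, 0, 0], "turn": [6.75, 0, 0], "grip": 0.65}, {"slide": [0.04, 0, 0], "turn": [6.75, 0, 0], "grip": 0.65}, {"slide": [0.04, 0, 0], "turn": [0, 0, 0], "grip": 0.65}, {"slide": [0.021, 0, 0], "turn": [0, 0, 0], "grip": 0.65}, {"slide": [0, 0, 0], "turn": [0, 0, 0], "grip": 0.65}]}}

```text
clock: 2.48
tool_pos: [0.4981, -0.299, 0.1528]
orientation: [0.673, 0.214, 0.675, -0.214]
wrist_force: [-0.1, 0.3, 0.5]
grip_width: 0.0573
```

```bash
python3 -c "
from h import *
go(.4975,-.291,.069,55.5)
t=imaging.capture('top');s=imaging.capture('side')
cv2.imwrite('pics/g1.png',np.hstack([crop(t,360,180,60,60,6),crop(s,325,250,70,60,6)])[:,:,::-1])"
```

```text
t 2.48 pos [ 0.4981 -0.299   0.1528] q [-0.74  0.58  1.42 -0.    1.14 -1.7 ] yaw 54.73 F [-0.1  0.3  0.5] T [-0.01 -0.07 -0.01] w 0.0573
slide [ 0.0838  0.0063 -0.0048] slide in goal axes [ 0.0838  0.0063 -0.005 ] turn [-0.77 -0.2   0.07]
```

View pics/g1.png

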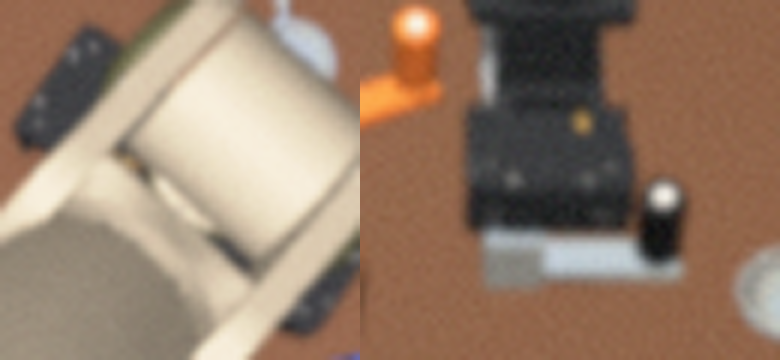

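The gripper is above the crank hub, jaws across the arm, and clear of the grip. I'll descend and grip.

>>> {"op": "play_rows", "data": {"commands": [{"slide": [0, 0.0063, -0.005], "turn": [-0.77, 0, 0], "grip": 0.65}, {"slide": [0, 0, 0], "turn": [0, 0, 0], "grip": 0.65}, {"slide": [0.03, 0, 0], "turn": [0, 0, 0], "grip": 0.65}, {"slide": [0.03, 0, 0], "turn": [0, 0, 0], "grip": 0.65}, {"slide": [0.02, 0, 0], "turn": [0, 0, 0], "grip": 0.65}, {"slide": [0, 0, 0], "turn": [0, 0, 0], "grip": 0.65}, {"slide": [0, 0, 0], "turn": [0, 0, 0], "grip": 0.65}]}}

```text
clock: 3.45
tool_pos: [0.5006, -0.2922, 0.0791]
orientation: [0.679, 0.206, 0.672, -0.211]
wrist_force: [-0.1, 1.1, 0.4]
grip_width: 0.0576
```

```bash
python3 -c "
from h import *
go(.4975,-.291,.069,55.5)"
```

```text
t 3.45 pos [ 0.5006 -0.2922  0.0791] q [-0.73  0.67  1.5  -0.    0.95 -1.7 ] yaw 55.64 F [-0.1  1.1  0.4] T [-0.    0.04  0.05] w 0.0576
slide [ 0.0101 -0.0007 -0.0033] slide in goal axes [ 0.0101 -0.0007 -0.0032] turn [0.14 0.7  0.2 ]
```

>>> {"op": "play_rows", "data": {"commands": [{"slide": [0.01, -0.0007, -0.0033], "turn": [0, 0.7, 0.2], "grip": 0.65}, {"slide": [0, 0, 0], "turn": [0, 0, 0], "grip": 0.65}, {"slide": [0, 0, 0], "turn": [0, 0, 0], "grip": 0}, {"slide": [0, 0, 0], "turn": [0, 0, 0], "grip": 0}, {"slide": [0, 0, 0], "turn": [0, 0, 0], "grip": 0}, {"slide": [0, 0, 0], "turn": [0, 0, 0], "grip": 0}], "force": 45}}

```text
clock: 4.2
tool_pos: [0.4978, -0.2912, 0.0705]
orientation: [0.676, 0.209, 0.675, -0.209]
wrist_force: [-0.1, 0.2, -1.4]
grip_width: 0.0264
```

```bash
python3 -c "
from h import *
go(.4975,-.291,.069,55.5)
print(Rt().as_matrix().round(4))"
```

```text
t 4.2 pos [ 0.4978 -0.2912  0.0705] q [-0.73  0.69  1.51  0.    0.94 -1.71] yaw 55.65 F [-0.1  0.2 -1.4] T [ 0.03 -0.   -0.02] w 0.0264
slide [ 0.0015 -0.     -0.0004] slide in goal axes [ 0.0015 -0.     -0.0004] turn [ 0.15  0.14 -0.  ]
[[ 0.002   0.5643  0.8256]
 [-0.0013  0.8256 -0.5643]
 [-1.      0.      0.0024]]
```

>>> {"op": "play_rows", "data": {"commands": [{"slide": [-0.03, 0, 0], "turn": [0, 0, 0], "grip": 0}, {"slide": [-0.055, 0, 0], "turn": [0, 0, 0], "grip": 0}, {"slide": [-0.055, 0, 0], "turn": [0, 0, 0], "grip": 0}, {"slide": [-0.055, 0, 0], "turn": [0, 0, 0], "grip": 0}, {"slide": [-0.05, 0.01, -0.005], "turn": [0, 0, 0], "grip": 0}, {"slide": [-0.04, 0.03, -0.015], "turn": [0, 0, 0], "grip": 0}, {"slide": [-0.02, 0.038, -0.02], "turn": [0, 0, 0], "grip": 0}, {"slide": [0, 0.038, -0.02], "turn": [0, 0, 0], "grip": 0}, {"slide": [0, 0.038, -0.02], "turn": [0, 0, 0], "grip": 0}, {"slide": [0, 0.038, -0.02], "turn": [0, 0, 0], "grip": 0}, {"slide": [0, 0.038, -0.02], "turn": [0, 0, 0], "grip": 0}, {"slide": [0, 0, 0], "turn": [0, 0, 0], "grip": 0}]}}

```text
clock: 5.7
tool_pos: [0.5273, -0.0258, 0.3816]
orientation: [0.672, 0.211, 0.679, -0.208]
wrist_force: [-0.3, -0.8, -2.3]
grip_width: 0.0266
```

```bash
python3 -c "
from h import *
go(.549,.1435,.365,45)
"
```

```text
t 5.7 pos [ 0.5273 -0.0258  0.3816] q [-0.27  0.3   1.19  0.    1.66 -1.24] yaw 55.52 F [-0.3 -0.8 -2.3] T [ 0.   -0.03 -0.06] w 0.0266
slide [ 0.0175  0.1518 -0.0778] slide in goal axes [ 0.0166  0.135  -0.1044] turn [10.52 -0.62  0.04]
```

>>> {"op": "play_rows", "data": {"commands": [{"slide": [0, 0.038, -0.0195], "turn": [0, 0, 0], "grip": 0}, {"slide": [0, 0.038, -0.0195], "turn": [0, 0, 0], "grip": 0}, {"slide": [0, 0.038, -0.0195], "turn": [0, 0, 0], "grip": 0}, {"slide": [0, 0.03, -0.015], "turn": [0, 0, 0], "grip": 0}, {"slide": [0, 0, 0], "turn": [5.2, -0.3, 0], "grip": 0}, {"slide": [0, 0, 0], "turn": [5.2, -0.3, 0], "grip": 0}, {"slide": [0, 0, 0], "turn": [0, 0, 0], "grip": 0}, {"slide": [0, 0, 0], "turn": [0, 0, 0], "grip": 0}]}}

```text
clock: 6.7
tool_pos: [0.55, 0.1333, 0.3782]
orientation: [0.65, 0.271, 0.655, -0.275]
wrist_force: [-0.6, -0.1, -1.9]
grip_width: 0.0267
```

```bash
python3 -c "
from h import *
go(.549,.1435,.365,45)
s=imaging.capture('side');t=imaging.capture('top')
cv2.imwrite('pics/g2.png',np.hstack([crop(s,250,95,70,60,8),crop(t,230,165,30,60,8)])[:,:,::-1])
T=status.state()['tool_pos']
print('hub underside centre in side px',proj('side',T-[0,0,.0705]),'spindle tip guess',proj('side',[.549,.1435,.2775]))
"
```

```text
t 6.7 pos [0.55   0.1333 0.3782] q [ 0.03  0.37  1.09 -0.    1.68 -0.75] yaw 44.62 F [-0.6 -0.1 -1.9] T [-0.03  0.04  0.03] w 0.0267
slide [ 0.0132  0.0066 -0.0079] slide in goal axes [ 0.0132  0.0065 -0.0079] turn [-0.38 -0.25  0.48]
hub underside centre in side px [[282.95732665 126.09293387]] spindle tip guess [[281.46842576 132.79096534]]
```

View pics/g2.png

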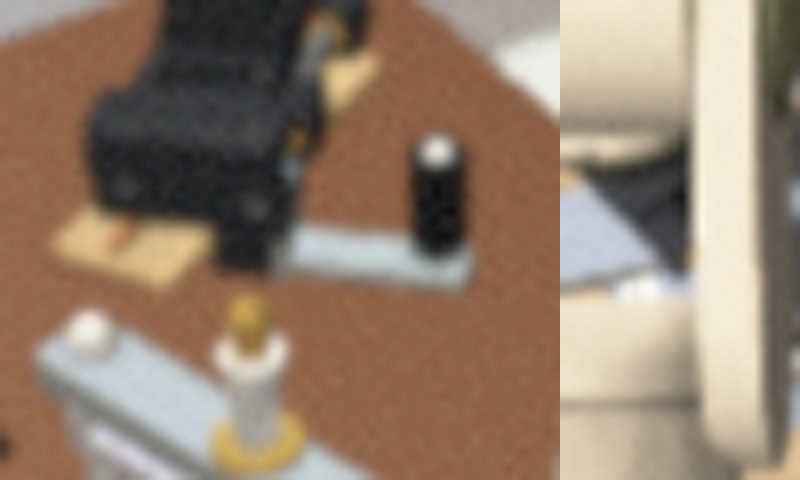

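```bash
python3 -c "
from h import *
T=np.array([.55,.1333,.3782-.0705]);a=np.radians(-45.4);x=np.r_[np.cos(a),np.sin(a),0]
for d in(-.004,0,.004): print(d,proj('side',T+x*(.068+d)+[0,0,.056]))
print('same for grasp-side picture: predicted grip top at start',proj('side',np.array([.4978+.8256*.068,-.2912-.5643*.068,.056])),proj('top',np.array([.4978+.8256*.068,-.2912-.5643*.068,.056])))
print('tip candidates',[(p,proj('side',[*p,.2775])[0].round(1),proj('top',[*p,.2775])[0].round(1)) for p in((.549,.1435),(.551,.1435),(.549,.1455))])
"
```

```text
-0.004 [[303.71049056 112.68914217]]
0 [[305.07537396 112.83842476]]
0.004 [[306.44141208 112.98789102]]
same for grasp-side picture: predicted grip top at start [[376.22949645 282.12796556]] [[394.38489847 198.27765267]]
tip candidates [((0.549, 0.1435), array([281.5, 132.8]), array([244.3, 186.7])), ((0.551, 0.1435), array([282. , 132.6]), array([244.4, 186. ])), ((0.549, 0.1455), array([281.1, 132.5]), array([243.7, 186.7]))]
```

>>> {"op": "play_rows", "data": {"commands": [{"slide": [0, 0.007, -0.008], "turn": [-0.4, -0.25, 0.5], "grip": 0}, {"slide": [0, 0, 0], "turn": [0, 0, 0], "grip": 0}, {"slide": [0.012, 0, 0], "turn": [0, 0, 0], "grip": 0}, {"slide": [0.01, 0, 0], "turn": [0, 0, 0], "grip": 0}, {"slide": [0, 0, 0], "turn": [0, 0, 0], "grip": 0}, {"slide": [0, 0, 0], "turn": [0, 0, 0], "grip": 0}]}}

```text
clock: 7.55
tool_pos: [0.5491, 0.1447, 0.3541]
orientation: [0.653, 0.27, 0.654, -0.27]
wrist_force: [0.4, -0.3, -3.6]
grip_width: 0.026
```

```bash
python3 -c "
from h import *
go(.549,.144,.345,45)
"
```

```text
t 7.55 pos [0.5491 0.1447 0.3541] q [ 0.05  0.38  1.15  0.    1.61 -0.74] yaw 45.09 F [ 0.4 -0.3 -3.6] T [0.06 0.03 0.04] w 0.026
slide [ 0.0091 -0.0006  0.0004] slide in goal axes [ 0.0091 -0.0006  0.0004] turn [ 0.09 -0.02 -0.01]
```

>>> {"op": "play_rows", "data": {"commands": [{"slide": [0.005, -0.0005, 0.0003], "turn": [0, 0, 0], "grip": 0}, {"slide": [0.004, 0, 0], "turn": [0, 0, 0], "grip": 0}, {"slide": [0.003, 0, 0], "turn": [0, 0, 0], "grip": 0}, {"slide": [0, 0, 0], "turn": [0, 0, 0], "grip": 0}]}}

```text
clock: 8.05
tool_pos: [0.5496, 0.1444, 0.3433]
orientation: [0.655, 0.271, 0.652, -0.269]
wrist_force: [0.6, 1.6, -1.3]
grip_width: 0.0266
```

```bash
python3 -c "
from h import *
go(.549,.144,.345,45)
"
```

```text
t 8.05 pos [0.5496 0.1444 0.3433] q [ 0.05  0.39  1.17  0.    1.58 -0.74] yaw 45.1 F [ 0.6  1.6 -1.3] T [0.22 0.   0.04] w 0.0266
slide [-0.0017 -0.0007 -0.0001] slide in goal axes [-0.0017 -0.0007 -0.0001] turn [ 0.1   0.13 -0.27]
```

>>> {"op": "play_rows", "data": {"commands": [{"slide": [0.003, 0, 0], "turn": [0, 0, 0], "grip": 0}, {"slide": [0.003, 0, 0], "turn": [0, 0, 0], "grip": 0}, {"slide": [0, 0, 0], "turn": [0, 0, 0], "grip": 0}]}}

```text
clock: 8.43
tool_pos: [0.5497, 0.1451, 0.34]
orientation: [0.657, 0.272, 0.651, -0.267]
wrist_force: [1.6, 2.7, -4.8]
grip_width: 0.0267
```

```bash
python3 -c "
from h import *
go(.549,.144,.345,45)
"
```

```text
t 8.43 pos [0.5497 0.1451 0.34  ] q [ 0.05  0.39  1.18  0.    1.56 -0.74] yaw 45.15 F [ 1.6  2.7 -4.8] T [ 0.47 -0.23  0.05] w 0.0267
slide [-0.005  -0.0012  0.0003] slide in goal axes [-0.005  -0.0013  0.0003] turn [ 0.15  0.29 -0.59]
```

>>> {"op": "play_rows", "data": {"commands": [{"slide": [0, 0.001, -0.0003], "turn": [0, 0.3, -0.6], "grip": 0}, {"slide": [0.003, 0, 0], "turn": [0, 0, 0], "grip": 0}, {"slide": [0.003, 0, 0], "turn": [0, 0, 0], "grip": 0}, {"slide": [0, 0, 0], "turn": [0, 0, 0], "grip": 0}]}}

```text
clock: 8.93
tool_pos: [0.5506, 0.1459, 0.3326]
orientation: [0.653, 0.269, 0.654, -0.271]
wrist_force: [1.7, 1.4, -2.8]
grip_width: 0.027
```

```bash
python3 -c "
from h import *
go(.549,.144,.345,45)
"
```

```text
t 8.93 pos [0.5506 0.1459 0.3326] q [ 0.05  0.4   1.18 -0.    1.56 -0.74] yaw 45.13 F [ 1.7  1.4 -2.8] T [ 0.27 -0.17  0.02] w 0.027
slide [-0.0124 -0.0024  0.0002] slide in goal axes [-0.0124 -0.0024  0.0002] turn [ 0.13 -0.05  0.14]
```

>>> {"op": "play_rows", "data": {"commands": [{"slide": [0.003, 0.0005, 0], "turn": [0, 0, 0], "grip": 0}, {"slide": [0.003, 0, 0], "turn": [0, 0, 0], "grip": 0}, {"slide": [0.002, 0, 0], "turn": [0, 0, 0], "grip": 0}, {"slide": [0, 0, 0], "turn": [0, 0, 0], "grip": 0}]}}

```text
clock: 9.43
tool_pos: [0.5505, 0.146, 0.3254]
orientation: [0.653, 0.269, 0.654, -0.271]
wrist_force: [-0.4, 0.7, -2.7]
grip_width: 0.0267
```

```bash
python3 -c "
from h import *
go(.549,.144,.345,45)
"
```

```text
t 9.43 pos [0.5505 0.146  0.3254] q [ 0.05  0.4   1.2  -0.    1.54 -0.74] yaw 45.12 F [-0.4  0.7 -2.7] T [ 0.12 -0.02  0.03] w 0.0267
slide [-0.0196 -0.0025  0.0003] slide in goal axes [-0.0196 -0.0025  0.0003] turn [0.12 0.01 0.12]
```

>>> {"op": "play_rows", "data": {"commands": [{"slide": [0.002, 0, 0], "turn": [0, 0, 0], "grip": 0}, {"slide": [0.002, 0, 0], "turn": [0, 0, 0], "grip": 0}, {"slide": [0, 0, 0], "turn": [0, 0, 0], "grip": 0}]}}

```text
clock: 9.8
tool_pos: [0.5502, 0.146, 0.3254]
orientation: [0.655, 0.27, 0.652, -0.27]
wrist_force: [1.0, 1.1, -3.8]
grip_width: 0.0268
```

```bash
python3 -c "
from h import *
go(.549,.144,.345,45)
s=imaging.capture('side')
cv2.imwrite('pics/g3.png',crop(s,250,95,90,75,8)[:,:,::-1])
"
```

```text
t 9.8 pos [0.5502 0.146  0.3254] q [ 0.05  0.4   1.2  -0.    1.54 -0.74] yaw 45.13 F [ 1.   1.1 -3.8] T [ 0.17 -0.05  0.05] w 0.0268
slide [-0.0196 -0.0022  0.0007] slide in goal axes [-0.0196 -0.0023  0.0006] turn [ 0.13  0.25 -0.1 ]
```

View pics/g3.png

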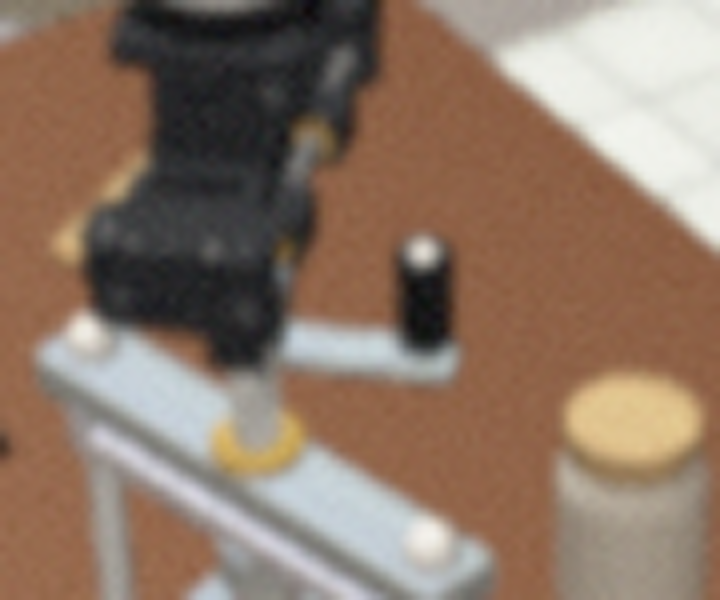

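The crank has stopped at TCP z 0.3254 and further down-moves don't shift it, so it's seated on the collar. The picture agrees: the arm is level and the white collar ring is covered. I'll release and go to the black grip.

>>> {"op": "play_rows", "data": {"commands": [{"slide": [0, 0, 0], "turn": [0, 0, 0], "grip": 0.5}, {"slide": [0, 0, 0], "turn": [0, 0, 0], "grip": 0.5}, {"slide": [-0.03, 0, 0], "turn": [0, 0, 0], "grip": 0.5}, {"slide": [-0.035, 0, 0], "turn": [0, 0, 0], "grip": 0.5}, {"slide": [0, 0, 0], "turn": [0, 0, 0], "grip": 0.5}, {"slide": [0, 0, 0.034], "turn": [0, 0, 0], "grip": 0.5}, {"slide": [0, 0, 0.034], "turn": [0, 0, 0], "grip": 0.5}, {"slide": [0, 0, 0], "turn": [0, 0, 0], "grip": 0.5}, {"slide": [0, 0, 0], "turn": [0, 0, 0], "grip": 0.5}]}}

```text
clock: 10.98
tool_pos: [0.5991, 0.097, 0.3866]
orientation: [0.653, 0.268, 0.655, -0.271]
wrist_force: [0.2, 0.5, 0.6]
grip_width: 0.044
```

```bash
python3 -c "
from h import *
go(.5982,.098,.336,45)
s=imaging.capture('side')
cv2.imwrite('pics/g4.png',crop(s,250,95,90,75,8)[:,:,::-1])
"
```

```text
t 10.97 pos [0.5991 0.097  0.3866] q [-0.03  0.45  0.95 -0.    1.75 -0.82] yaw 45.15 F [0.2 0.5 0.6] T [-0.04 -0.01 -0.01] w 0.044
slide [ 0.0506  0.0003 -0.0013] slide in goal axes [ 0.0506  0.     -0.0013] turn [ 0.15 -0.06  0.28]
```

View pics/g4.png

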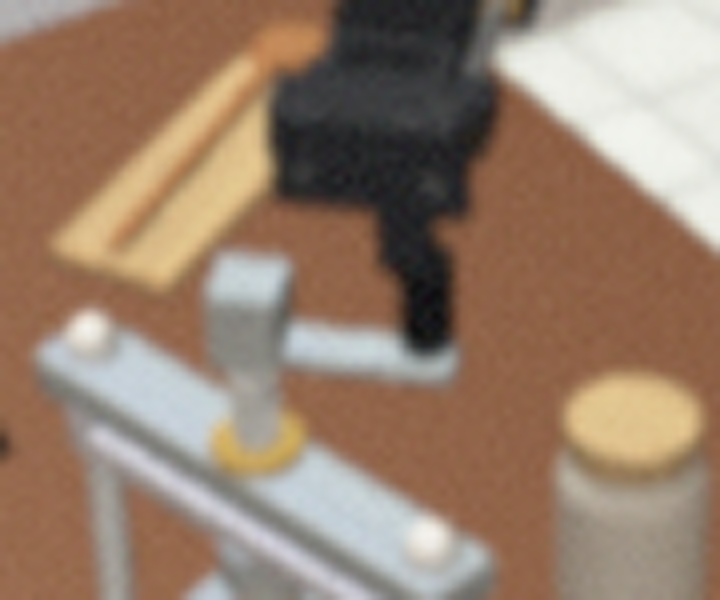

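The crank sits level on the square, its hub directly above the spindle. I'll lower onto the grip.

>>> {"op": "play_rows", "data": {"commands": [{"slide": [0.02, 0, -0.0013], "turn": [0, 0, 0.3], "grip": 0.5}, {"slide": [0.02, 0, 0], "turn": [0, 0, 0], "grip": 0.5}, {"slide": [0.01, 0, 0], "turn": [0, 0, 0], "grip": 0.5}, {"slide": [0, 0, 0], "turn": [0, 0, 0], "grip": 0.5}, {"slide": [0, 0, 0], "turn": [0, 0, 0], "grip": 0}, {"slide": [0, 0, 0], "turn": [0, 0, 0], "grip": 0}, {"slide": [0, 0, 0], "turn": [0, 0, 0], "grip": 0}, {"slide": [0, 0, 0], "turn": [0, 0, 0], "grip": 0}], "force": 40}}

```text
clock: 12.02
tool_pos: [0.5961, 0.101, 0.3376]
orientation: [0.655, 0.269, 0.653, -0.268]
wrist_force: [0.4, -0.4, -1.6]
grip_width: 0.0211
```

```bash
cat >> h.py <<'E'
C=np.array([.5503,.146])
def wind(n=6,step=15,z0=None,a0=None,r=.068,zoff=0):
    """status on the circle and next rows (slide) to wind clockwise n*step deg from measured pose"""
    s=status.state();M=Rt().as_matrix();p=s['tool_pos'];d=p[:2]-C;a=np.degrees(np.arctan2(d[1],d[0]))
    t=np.array([d[1],-d[0],0])/np.linalg.norm(d);F=s['wrist_force']
    print("t",round(s['clock'],2),"ang",a.round(1),"r",np.linalg.norm(d).round(4),"z",p[2].round(4),"Ftan",(F@t).round(1),"Frad",(F[:2]@d/np.linalg.norm(d)).round(1),"F",F.round(1),"T",s['wrist_torque'].round(2),"tilt/turn",np.degrees(np.cross(M[:,0],[0,0,-1])@M).round(2),"w",round(s['grip_width'],4))
    q=p.copy()
    for k in range(1,n+1):
        b=np.radians(a-k*step);g=np.r_[C+r*np.array([np.cos(b),np.sin(b)]),p[2]+zoff/n*k-.008*step/360*k]
        print((M.T@(g-q)).round(4).tolist());q=g
E
python3 -c "
from h import *
wind()"
```

```text
t 12.03 ang -44.5 r 0.0642 z 0.3376 Ftan -0.0 Frad 0.6 F [ 0.4 -0.4 -1.6] T [0.03 0.05 0.02] tilt/turn [ 0.    0.07 -0.18] w 0.0211
[0.0003, -0.0176, 0.0015]
[0.0003, -0.0164, -0.0068]
[0.0003, -0.0141, -0.0108]
[0.0003, -0.0108, -0.0141]
[0.0003, -0.0068, -0.0164]
[0.0003, -0.0024, -0.0176]
```

```bash
sed -i 's/^C=.*/C=np.array([.5476,.1487])/' h.py; python3 -c "
from h import *
wind(10)"
```

```text
t 12.03 ang -44.5 r 0.0681 z 0.3376 Ftan -0.0 Frad 0.6 F [ 0.4 -0.4 -1.6] T [0.03 0.05 0.02] tilt/turn [ 0.    0.07 -0.18] w 0.0211
[0.0003, -0.0176, -0.0023]
[0.0003, -0.0164, -0.0068]
[0.0003, -0.0141, -0.0108]
[0.0003, -0.0108, -0.0141]
[0.0003, -0.0068, -0.0164]
[0.0003, -0.0023, -0.0176]
[0.0003, 0.0023, -0.0176]
[0.0003, 0.0068, -0.0164]
[0.0004, 0.0108, -0.0141]
[0.0004, 0.0141, -0.0108]
```

>>> {"op": "play_rows", "data": {"commands": [{"slide": [0.0003, -0.0176, -0.0023], "turn": [0, 0, 0], "grip": 0}, {"slide": [0.0003, -0.0164, -0.0068], "turn": [0, 0, 0], "grip": 0}, {"slide": [0.0003, -0.0141, -0.0108], "turn": [0, 0, 0], "grip": 0}, {"slide": [0.0003, -0.0108, -0.0141], "turn": [0, 0, 0], "grip": 0}]}}

```text
clock: 12.52
tool_pos: [0.5334, 0.082, 0.3367]
orientation: [0.66, 0.272, 0.649, -0.266]
wrist_force: [6.2, -0.1, -1.8]
grip_width: 0.0212
```

```bash
python3 -c "
from h import *
wind(6)"
```

```text
t 12.53 ang -102.1 r 0.0683 z 0.3367 Ftan -6.0 Frad -1.2 F [ 6.2 -0.1 -1.8] T [-0.16 -0.98 -0.  ] tilt/turn [ 0.    0.65 -0.77] w 0.0212
[0.0001, -0.0073, -0.0162]
[0.0001, -0.0031, -0.0175]
[0.0002, 0.0015, -0.0177]
[0.0002, 0.006, -0.0167]
[0.0003, 0.0102, -0.0146]
[0.0004, 0.0136, -0.0114]
```

>>> {"op": "play_rows", "data": {"commands": [{"slide": [0.0003, -0.0073, -0.0162], "turn": [0, 0.4, -0.4], "grip": 0}, {"slide": [0.0003, -0.0031, -0.0175], "turn": [0, 0.2, -0.2], "grip": 0}, {"slide": [0.0003, 0.0015, -0.0177], "turn": [0, 0, 0], "grip": 0}, {"slide": [0.0003, 0.006, -0.0167], "turn": [0, 0, 0], "grip": 0}, {"slide": [0.0003, 0.0102, -0.0146], "turn": [0, 0, 0], "grip": 0}, {"slide": [0.0003, 0.0136, -0.0114], "turn": [0, 0, 0], "grip": 0}]}}

```text
clock: 13.28
tool_pos: [0.48, 0.1588, 0.3345]
orientation: [0.657, 0.267, 0.65, -0.275]
wrist_force: [-3.9, -6.1, 1.4]
grip_width: 0.0211
```

```bash
python3 -c "
from h import *
wind(6)"
```

```text
t 13.28 ang 171.5 r 0.0684 z 0.3345 Ftan -6.6 Frad 2.9 F [-3.9 -6.1  1.4] T [-0.98  0.52 -0.06] tilt/turn [-0.    0.74  0.33] w 0.0211
[0.0001, 0.0157, -0.0083]
[0.0002, 0.0172, -0.0043]
[0.0002, 0.0178, 0.0003]
[0.0003, 0.0171, 0.0049]
[0.0004, 0.0152, 0.0091]
[0.0004, 0.0123, 0.0128]
```

>>> {"op": "play_rows", "data": {"commands": [{"slide": [0.0003, 0.0157, -0.0083], "turn": [0, 0.4, 0.2], "grip": 0}, {"slide": [0.0003, 0.0172, -0.0043], "turn": [0, 0.2, 0.1], "grip": 0}, {"slide": [0.0003, 0.0178, 0.0003], "turn": [0, 0, 0], "grip": 0}, {"slide": [0.0003, 0.0171, 0.0049], "turn": [0, 0, 0], "grip": 0}, {"slide": [0.0004, 0.0152, 0.0091], "turn": [0, 0, 0], "grip": 0}, {"slide": [0.0004, 0.0123, 0.0128], "turn": [0, 0, 0], "grip": 0}]}}

```text
clock: 14.02
tool_pos: [0.5541, 0.2172, 0.3324]
orientation: [0.65, 0.266, 0.656, -0.275]
wrist_force: [-7.4, 0.8, 2.3]
grip_width: 0.0208
```

```bash
python3 -c "
from h import *
wind(6)"
```

```text
t 14.03 ang 84.6 r 0.0688 z 0.3324 Ftan -7.4 Frad 0.1 F [-7.4  0.8  2.3] T [ 0.01  0.94 -0.02] tilt/turn [-0.   -0.18  0.84] w 0.0208
[0.0002, 0.0088, 0.0156]
[0.0002, 0.0052, 0.017]
[0.0003, 0.0006, 0.0177]
[0.0003, -0.004, 0.0173]
[0.0004, -0.0083, 0.0157]
[0.0005, -0.0121, 0.013]
```

>>> {"op": "play_rows", "data": {"commands": [{"slide": [0.0003, 0.0088, 0.0156], "turn": [0, -0.1, 0.4], "grip": 0}, {"slide": [0.0003, 0.0052, 0.017], "turn": [0, -0.1, 0.3], "grip": 0}, {"slide": [0.0003, 0.0006, 0.0177], "turn": [0, 0, 0], "grip": 0}, {"slide": [0.0003, -0.004, 0.0173], "turn": [0, 0, 0], "grip": 0}, {"slide": [0.0004, -0.0083, 0.0157], "turn": [0, 0, 0], "grip": 0}, {"slide": [0.0004, -0.0121, 0.013], "turn": [0, 0, 0], "grip": 0}]}}

```text
clock: 14.78
tool_pos: [0.6159, 0.1468, 0.3308]
orientation: [0.652, 0.27, 0.657, -0.265]
wrist_force: [2.2, 6.3, -0.4]
grip_width: 0.021
```

```bash
python3 -c "
from h import *
wind(6)"
```

```text
t 14.78 ang -1.6 r 0.0683 z 0.3308 Ftan -6.4 Frad 2.0 F [ 2.2  6.3 -0.4] T [ 0.96 -0.33 -0.01] tilt/turn [-0.   -0.52 -0.23] w 0.021
[0.0002, -0.0147, 0.01]
[0.0002, -0.0166, 0.0062]
[0.0002, -0.0177, 0.0017]
[0.0003, -0.0175, -0.003]
[0.0003, -0.0161, -0.0074]
[0.0004, -0.0137, -0.0113]
```

>>> {"op": "play_rows", "data": {"commands": [{"slide": [0.0003, -0.0147, 0.01], "turn": [0, -0.3, -0.2], "grip": 0}, {"slide": [0.0003, -0.0166, 0.0062], "turn": [0, -0.2, 0], "grip": 0}, {"slide": [0.0003, -0.0177, 0.0017], "turn": [0, 0, 0], "grip": 0}, {"slide": [0.0003, -0.0175, -0.003], "turn": [0, 0, 0], "grip": 0}, {"slide": [0.0004, -0.0161, -0.0074], "turn": [0, 0, 0], "grip": 0}, {"slide": [0.0004, -0.0137, -0.0113], "turn": [0, 0, 0], "grip": 0}]}}

```text
clock: 15.52
tool_pos: [0.5492, 0.0803, 0.329]
orientation: [0.66, 0.272, 0.65, -0.262]
wrist_force: [6.5, 1.0, -1.2]
grip_width: 0.0208
```

```bash
python3 -c "
from h import *
wind(6)"
```

```text
t 15.53 ang -88.6 r 0.0684 z 0.329 Ftan -6.6 Frad -0.9 F [ 6.5  1.  -1.2] T [ 0.05 -1.05  0.02] tilt/turn [ 0.    0.44 -1.04] w 0.0208
[0.0, -0.0107, -0.0142]
[0.0001, -0.007, -0.0163]
[0.0002, -0.0025, -0.0176]
[0.0002, 0.0021, -0.0176]
[0.0003, 0.0066, -0.0165]
[0.0004, 0.0106, -0.0142]
```

>>> {"op": "play_rows", "data": {"commands": [{"slide": [0.0003, -0.0107, -0.0142], "turn": [0, 0.2, -0.5], "grip": 0}, {"slide": [0.0003, -0.007, -0.0163], "turn": [0, 0.2, -0.4], "grip": 0}, {"slide": [0.0003, -0.0025, -0.0176], "turn": [0, 0, 0], "grip": 0}, {"slide": [0.0003, 0.0021, -0.0176], "turn": [0, 0, 0], "grip": 0}, {"slide": [0.0004, 0.0066, -0.0165], "turn": [0, 0, 0], "grip": 0}, {"slide": [0.0004, 0.0106, -0.0142], "turn": [0, 0, 0], "grip": 0}]}}

```text
clock: 16.27
tool_pos: [0.4799, 0.1406, 0.3271]
orientation: [0.659, 0.265, 0.648, -0.274]
wrist_force: [-7.4, -10.9, 3.8]
grip_width: 0.021
```

```bash
python3 -c "
from h import *
wind(6)"
```

```text
t 16.27 ang -173.2 r 0.0682 z 0.3271 Ftan -9.9 Frad 8.6 F [ -7.4 -10.9   3.8] T [-1.73  1.02 -0.07] tilt/turn [-0.    1.13  0.34] w 0.021
[0.0, 0.0129, -0.0123]
[0.0001, 0.0155, -0.0087]
[0.0001, 0.0172, -0.0044]
[0.0002, 0.0178, 0.0002]
[0.0003, 0.0171, 0.0048]
[0.0004, 0.0152, 0.0091]
```

>>> {"op": "play_rows", "data": {"commands": [{"slide": [0.0003, 0.0129, -0.0123], "turn": [0, 0.5, 0.2], "grip": 0}, {"slide": [0.0003, 0.0155, -0.0087], "turn": [0, 0.4, 0.1], "grip": 0}, {"slide": [0.0003, 0.0172, -0.0044], "turn": [0, 0, 0], "grip": 0}, {"slide": [0.0003, 0.0178, 0.0002], "turn": [0, 0, 0], "grip": 0}, {"slide": [0.0004, 0.0171, 0.0048], "turn": [0, 0, 0], "grip": 0}, {"slide": [0.0004, 0.0152, 0.0091], "turn": [0, 0, 0], "grip": 0}]}}

```text
clock: 17.02
tool_pos: [0.5326, 0.2157, 0.3252]
orientation: [0.649, 0.263, 0.658, -0.277]
wrist_force: [-12.3, 3.0, 4.8]
grip_width: 0.0205
```

```bash
python3 -c "
from h import *
wind(6)"
```

```text
t 17.02 ang 102.6 r 0.0686 z 0.3252 Ftan -11.4 Frad 5.6 F [-12.3   3.    4.8] T [ 0.38  1.62 -0.05] tilt/turn [ 0.   -0.15  1.36] w 0.0205
[-0.0, 0.0133, 0.012]
[0.0001, 0.0102, 0.0145]
[0.0001, 0.0061, 0.0167]
[0.0003, 0.0015, 0.0177]
[0.0004, -0.0031, 0.0175]
[0.0005, -0.0075, 0.0161]
```

>>> {"op": "play_rows", "data": {"commands": [{"slide": [0.0002, 0.0133, 0.012], "turn": [0, -0.1, 0.7], "grip": 0}, {"slide": [0.0002, 0.0102, 0.0145], "turn": [0, -0.1, 0.5], "grip": 0}, {"slide": [0.0003, 0.0061, 0.0167], "turn": [0, 0, 0.2], "grip": 0}, {"slide": [0.0003, 0.0015, 0.0177], "turn": [0, 0, 0], "grip": 0}, {"slide": [0.0004, -0.0031, 0.0175], "turn": [0, 0, 0], "grip": 0}, {"slide": [0.0004, -0.0075, 0.0161], "turn": [0, 0, 0], "grip": 0}]}}

```text
clock: 17.77
tool_pos: [0.6114, 0.172, 0.3242]
orientation: [0.65, 0.27, 0.66, -0.262]
wrist_force: [4.0, 11.9, 0.2]
grip_width: 0.0206
```

```bash
python3 -c "
from h import *
wind(6)"
```

```text
t 17.77 ang 20.1 r 0.0679 z 0.3242 Ftan -9.8 Frad 7.8 F [ 4.  11.9  0.2] T [ 1.92 -0.63  0.01] tilt/turn [-0.   -0.99 -0.34] w 0.0206
[0.0, -0.0096, 0.0149]
[0.0, -0.0132, 0.0118]
[0.0001, -0.0159, 0.008]
[0.0002, -0.0174, 0.0036]
[0.0002, -0.0177, -0.001]
[0.0003, -0.0169, -0.0056]
```

>>> {"op": "play_rows", "data": {"commands": [{"slide": [0.0005, -0.0096, 0.0149], "turn": [0, -0.5, -0.2], "grip": 0}, {"slide": [0.0005, -0.0132, 0.0118], "turn": [0, -0.4, -0.1], "grip": 0}, {"slide": [0.0005, -0.0159, 0.008], "turn": [0, 0, 0], "grip": 0}, {"slide": [0.0005, -0.0174, 0.0036], "turn": [0, 0, 0], "grip": 0}, {"slide": [0.0005, -0.0177, -0.001], "turn": [0, 0, 0], "grip": 0}, {"slide": [0.0005, -0.0169, -0.0056], "turn": [0, 0, 0], "grip": 0}]}}

```text
clock: 18.52
tool_pos: [0.5778, 0.0882, 0.3225]
orientation: [0.663, 0.272, 0.649, -0.254]
wrist_force: [12.7, -0.9, -2.1]
grip_width: 0.0209
```

```bash
python3 -c "
from h import *
wind(6)"
```

```text
t 18.52 ang -63.5 r 0.0676 z 0.3225 Ftan -11.0 Frad 6.5 F [12.7 -0.9 -2.1] T [-0.29 -1.8   0.02] tilt/turn [ 0.    0.56 -1.8 ] w 0.0209
[-0.0002, -0.0159, -0.0078]
[-0.0002, -0.0131, -0.0119]
[-0.0001, -0.0096, -0.0149]
[-0.0, -0.0054, -0.0169]
[0.0001, -0.0009, -0.0177]
[0.0003, 0.0038, -0.0173]
```

>>> {"op": "play_rows", "data": {"commands": [{"slide": [0.0002, -0.0159, -0.0078], "turn": [0, 0.3, -0.9], "grip": 0}, {"slide": [0.0003, -0.0131, -0.0119], "turn": [0, 0.2, -0.7], "grip": 0}, {"slide": [0.0004, -0.0096, -0.0149], "turn": [0, 0, -0.2], "grip": 0}, {"slide": [0.0005, -0.0054, -0.0169], "turn": [0, 0, 0], "grip": 0}, {"slide": [0.0005, -0.0009, -0.0177], "turn": [0, 0, 0], "grip": 0}, {"slide": [0.0005, 0.0038, -0.0173], "turn": [0, 0, 0], "grip": 0}]}}

```text
clock: 19.27
tool_pos: [0.4914, 0.1105, 0.32]
orientation: [0.665, 0.263, 0.645, -0.27]
wrist_force: [-4.8, -17.1, 4.0]
grip_width: 0.021
```

```bash
python3 -c "
from h import *
wind(6)
s=imaging.capture('side')
cv2.imwrite('pics/g5.png',crop(s,245,100,90,110,7)[:,:,::-1][:600])
"
```

```text
t 19.27 ang -145.8 r 0.0679 z 0.32 Ftan -11.5 Frad 13.6 F [ -4.8 -17.1   4. ] T [-2.75  0.75 -0.13] tilt/turn [ 0.    1.71 -0.1 ] w 0.021
[-0.0002, 0.0057, -0.0168]
[-0.0001, 0.0099, -0.0147]
[0.0, 0.0134, -0.0116]
[0.0001, 0.016, -0.0078]
[0.0003, 0.0174, -0.0034]
[0.0004, 0.0177, 0.0013]
```

View pics/g5.png

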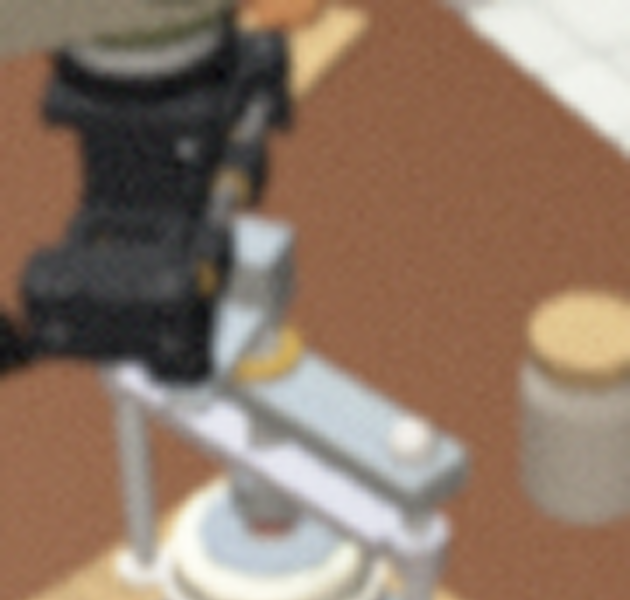

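>>> {"op": "play_rows", "data": {"commands": [{"slide": [0.0001, 0.005, -0.017], "turn": [0, 0.8, 0], "grip": 0}, {"slide": [0.0002, 0.0092, -0.015], "turn": [0, 0.6, 0], "grip": 0}, {"slide": [0.0003, 0.0134, -0.0116], "turn": [0, 0.2, 0], "grip": 0}, {"slide": [0.0003, 0.016, -0.0078], "turn": [0, 0, 0], "grip": 0}, {"slide": [0.0003, 0.0174, -0.0034], "turn": [0, 0, 0], "grip": 0}, {"slide": [0.0004, 0.0177, 0.0013], "turn": [0, 0, 0], "grip": 0}]}}

```text
clock: 20.08
tool_pos: [0.5032, 0.2007, 0.3178]
orientation: [0.653, 0.26, 0.655, -0.275]
wrist_force: [-14.0, -0.2, 6.6]
grip_width: 0.0209
```

```bash
python3 -c "
from h import *
wind(6)
"
```

```text
t 20.07 ang 130.5 r 0.0684 z 0.3178 Ftan -10.8 Frad 8.9 F [-14.   -0.2   6.6] T [-0.35  2.   -0.01] tilt/turn [0.   0.32 1.2 ] w 0.0209
[-0.0, 0.0173, 0.0042]
[0.0, 0.0158, 0.0082]
[0.0001, 0.0131, 0.012]
[0.0002, 0.0096, 0.015]
[0.0003, 0.0054, 0.0169]
[0.0004, 0.0008, 0.0177]
```

>>> {"op": "play_rows", "data": {"commands": [{"slide": [0.0001, 0.0173, 0.0042], "turn": [0, 0.2, 0.6], "grip": 0}, {"slide": [0.0002, 0.0158, 0.0082], "turn": [0, 0.1, 0.4], "grip": 0}, {"slide": [0.0002, 0.0131, 0.012], "turn": [0, 0, 0.2], "grip": 0}, {"slide": [0.0003, 0.0096, 0.015], "turn": [0, 0, 0], "grip": 0}, {"slide": [0.0003, 0.0054, 0.0169], "turn": [0, 0, 0], "grip": 0}, {"slide": [0, 0, 0], "turn": [0, 0, 0], "grip": 0}, {"slide": [0, 0, 0], "turn": [0, 0, 0], "grip": 0}]}}

```text
clock: 20.95
tool_pos: [0.58, 0.2093, 0.3167]
orientation: [0.647, 0.263, 0.663, -0.268]
wrist_force: [-2.8, -0.7, 0.5]
grip_width: 0.0209
```

```bash
python3 -c "
from h import *
wind(3)
"
```

```text
t 20.95 ang 61.8 r 0.0687 z 0.3167 Ftan -2.1 Frad -1.9 F [-2.8 -0.7  0.5] T [-0.14  0.33  0.  ] tilt/turn [-0.   -1.07  0.79] w 0.0209
[-0.0, 0.0019, 0.0178]
[0.0, -0.002, 0.0176]
[0.0001, -0.0065, 0.0165]
```

>>> {"op": "play_rows", "data": {"commands": [{"slide": [0, 0, 0], "turn": [0, 0, 0], "grip": 0.5}, {"slide": [0, 0, 0], "turn": [0, 0, 0], "grip": 0.5}, {"slide": [0, 0, 0], "turn": [0, 0, 0], "grip": 0.5}, {"slide": [-0.02, 0, 0], "turn": [0, 0, 0], "grip": 0.5}, {"slide": [-0.04, 0, 0], "turn": [0, 0, 0], "grip": 0.5}, {"slide": [-0.04, 0, 0], "turn": [0, 0, 0], "grip": 0.5}, {"slide": [-0.02, -0.03, -0.04], "turn": [0, 0, 0], "grip": 0.5}, {"slide": [0, -0.03, -0.045], "turn": [0, 0, 0], "grip": 0.5}, {"slide": [0, -0.03, -0.045], "turn": [0, 0, 0], "grip": 0.5}, {"slide": [0, -0.03, -0.045], "turn": [0, 0, 0], "grip": 0.5}, {"slide": [0, 0, 0], "turn": [0, 0, 0], "grip": 0.5}, {"slide": [0, 0, 0], "turn": [0, 0, 0], "grip": 0.5}]}}

```text
clock: 22.45
tool_pos: [0.3691, 0.2443, 0.4451]
orientation: [0.649, 0.265, 0.661, -0.267]
wrist_force: [-0.1, 0.1, 0.9]
grip_width: 0.0438
```

```bash
python3 -c "
from h import *
s=imaging.capture('side')
cv2.imwrite('pics/g6.png',crop(s,235,105,90,110,7)[:,:,::-1][:600])
t=imaging.capture('top');cv2.imwrite('pics/top9.png',t[:,:,::-1])
a=cv2.imread('pics/top0.png');d=np.abs(a[...,::-1].astype(int)-t).sum(2)
for n,u in dict(timer=(202,257),jar=(243,137),cup=(291,140),mould=(351,146),ladle=(405,165),foll=(433,197)).items(): print(n,d[u[1]-16:u[1]+16,u[0]-16:u[0]+16].mean())
"
```

```text
timer 160.744140625
jar 5.19140625
cup 7.94921875
mould 3.9599609375
ladle 5.2919921875
foll 3.5146484375
```

View pics/g6.png

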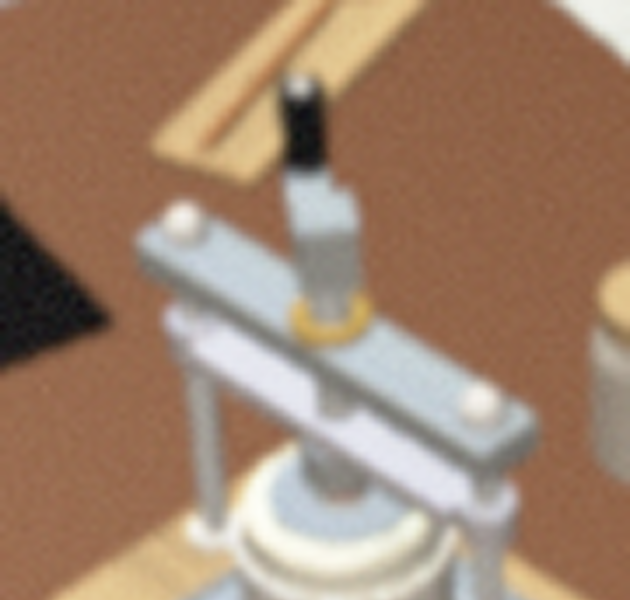

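The crank is upright and home. A thin strip of red still shows just under the sleeve rim at (343,496), so the rim is inside the band and not past it. Handing in.

```bash
python3 -c "
from bench import order
print(order.hand_in())"
```

```text
the job is handed in; nothing more can be done
None
```

The crank is on the spindle and the press is wound down. I handed the job in at about 22.5 s of the 72 s allowed; no verdict was reported.

- **Fitting:** I gripped the steel crank by its hub and lowered it onto the square until further down-moves no longer shifted it. The camera showed the arm level.
- **Winding:** I held the black grip and wound clockwise. The tangential force was 6.0 to 7.4 N while the plate was free and rose to about 10 to 11 N at the bite, between 1.12 and 1.36 turns. I stopped at 2.70 turns, which is 1.35 to 1.59 turns past the bite. By the spring figures given, that should be about 265 to 276 N.
- **Last checks:** The final picture shows the crank upright and home, with a thin strip of red still visible under the sleeve rim. The arm is clear of everything.
- **Bystanders:** The jar, cup, spare mould, spoon and spare follower looked unchanged in the top view. I couldn't compare the egg timer: its patch of the picture had changed, most likely because the arm was in front of it. I didn't work near it.
- **What disagreed:** While winding, the tool stood up to about 1.3 mm higher than expected and tilted up to 1.8°, and I corrected both as I went. The sideways force on the grip reached about 14 N. I noticed no harm from these.

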